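Lay the standing cartons down label up for scanning

TASK

Two cartons at this packing table stand on end with their shipping label on one side. Without gripping or lifting them, push each one over where it stands, so that it lies flat on the table with its label facing straight up for the scanner. Leave everything else where it is, and upright.

Things in the scene. Friction and masses are not known exactly. Their poses are not given: they have to be found in the camera images.
- big_carton: plain sealed carton, 70 (x) x 100 (y) x 160 mm tall (z), about 0.35 kg, loose, standing on end. Origin: centre of its underside, z up. +x points out of the 100 x 160 mm side with the white shipping label, whose top 20 mm is folded over onto the top end (from above: a white strip along that edge). At the start the label looks to -x, the robot, within 35 degrees.
- big_center (a point): centre of the big carton: 80 mm above the table while it stands, 35 mm when it lies label up. A few newtons on the label side, 15 to 30 mm below the top, tip it about the opposite bottom edge without sliding; past about 0.42 rad (the pushed edge has gone some 60 mm) it falls by itself. The table behind it is free
- small_carton: plain sealed carton, 60 (x) x 90 (y) x 140 mm tall (z), about 0.25 kg, loose, standing on end. Origin: centre of its underside, z up. +x points out of the 90 x 140 mm side with the white shipping label, whose top 20 mm is folded over onto the top end (from above: a white strip along that edge). At the start the label looks away from the robot (to +x), within 35 degrees.
- small_center (a point): centre of the small carton: 70 mm above the table while it stands, 30 mm when it lies label up. A few newtons on the label side, 15 to 30 mm below the top, tip it about the opposite bottom edge without sliding; past about 0.42 rad (the pushed edge has gone some 60 mm) it falls by itself. The table behind it is free
- label_roll: bystander: upright roll of white labels, 52 mm across, 55 mm high, 110 mm beside the big carton's centre. Origin under its centre
- glue_bottle: bystander: standing glue bottle, 42 mm across, 100 mm high, 110 mm from the big carton's centre on its other flank. Origin under its centre
- stamp: bystander: hand stamp with wooden knob, 36 x 36 mm, 82 mm high, 110 mm beside the small carton's centre. Origin under its centre
- ink_jar: bystander: ink jar, 48 mm across, 60 mm high, 110 mm from the small carton's centre on its other flank. Origin under its centre
- cube_carton: bystander: nearly cubic carton 80 x 80 x 90 mm high, label already on top, at the left of the table. Origin under its centre
- flat_carton: bystander: carton 140 x 90 mm, 60 mm high, already lying label up, at the right of the table. Origin under its centre
- tape_roll: bystander: roll of packing tape lying flat, 80 mm across, 48 mm high, far side of the table. Origin under its centre
Things that resemble listed ones, but are neither listed nor needed, are in the scene too. Leave any purple look-alike of the big_carton alone.

How it is judged (in metres and radians):
At the end, for the whole second after the job is handed in: Both cartons lie at rest flat on the table with the label side up (within 0.10 rad; centre height within 8 mm of half the thickness), each centre within 200 mm of where it started (tipping alone moves it about 120 mm); all bystanders upright within 0.2 rad and within 30 mm of their starts (angle between each of big_carton, small_carton's own x axis and vertical below 0.1 rad and height (world z) of big_center between 0.027 and 0.043 m and distance of each of big_center, small_center from where it was at the start of the episode below 0.2 m and linear speed of each of big_carton, small_carton below 0.02 m/s and angular speed of each of big_carton, small_carton below 0.1 rad/s and height (world z) of small_center between 0.022 and 0.038 m and distance of each of label_roll, glue_bottle, stamp, ink_jar, cube_carton, flat_carton, tape_roll from where it was at the start of the episode below 0.03 m and angle between each of label_roll, glue_bottle, stamp, ink_jar, cube_carton, flat_carton, tape_roll's own z axis and vertical below 0.2 rad); the robot touches nothing.
It fails at once if the big carton is lifted off the table (centre more than 100 mm up, or lying and more than 30 mm up from lying height) (height (world z) of big_center above 0.1 m or (angle between big_carton's own z axis and vertical above 1.3 rad and height (world z) of big_center above 0.065 m)).
It fails at once if the small carton is lifted off the table (centre more than 90 mm up, or lying and more than 30 mm up from lying height) (height (world z) of small_center above 0.09 m or (angle between small_carton's own z axis and vertical above 1.3 rad and height (world z) of small_center above 0.06 m)).
It fails at once if a bystander is moved more than 30 mm or knocked over (distance of any of label_roll, glue_bottle, stamp, ink_jar, cube_carton, flat_carton, tape_roll from where it was at the start of the episode above 0.03 m or angle between any of label_roll, glue_bottle, stamp, ink_jar, cube_carton, flat_carton, tape_roll's own z axis and vertical above 0.5 rad).
It also fails if it takes over 43 s, if anything falls off the work surface, if the arm or the gripper's body presses on something with over 40 N, if the wrist force passes 120 N, or if a joint passes its speed limit or range.

ROBOT

A 6-joint arm with a two-finger parallel gripper is mounted at the origin on the work surface. World frame = base frame: x ahead of the robot, y to its left, z up, the work surface at z = 0. Lengths are in mm, angles in rad, forces in N, time in s.
With the tool pointing down it reaches from about 275 to 850 mm from the base axis. Payload 19 kg.
Tool frame: the origin (TCP) lies at the very end of the fingers, on their centre line; the grasp point (between the pads) lies 19 mm behind it (manip.grip_point_offset is the distance from the TCP to the grasp point, in mm); z points along the fingers, y is the line along which they close (so a half turn about z gives the same grasp; the last joint's range is limited). The gripper opens to 85 mm and grips with 20 to 120 N. Pads are 22 mm wide; open, the fingers measure 114 mm over their backs; the gripper's body (76 mm by 85 mm) begins 54 mm behind the grasp point. The pads swing forward as they close: fully open they stand 13 mm farther back than shut.
Start: joints at [-1.369, 0.15, 1.437, -0, 1.554, -0.134], TCP at [189.45, -542.862, 231.267] pointing down, gripper open.
Joint ranges: [-2.8, 2.8], [-0.68, 2.1], [0.12, 2.68], [-1.39, 4.53], [0.16, 2.79], [-2.81, 2.81]. Speed limits (rad/s): [1.89, 1.89, 2.22, 3.01, 3.01, 3.01].

INTERFACE

Orientations are given as a unit quaternion [w, x, y, z].
In Python, from plant import manip gives the robot as it stands. The module is installed in compiled form; this text tells all that it offers.
- The arm moves only by the tool step_arm, never from a script. Its argument "increments" is a list of rows, each a list of 4 numbers: the shift along the tool's x, y, z in m, then the turn about the tool's z in rad. A call has 1 to 12 rows; each row shifts and turns the commanded pose from where the row before left it, along the tool's axes as they then stand; what a row does not reach is not made up. A row lasts 1/8 s, in which the tool goes at most 62.5 mm and 10.7 degrees, less where a joint would pass 70% of its speed; a pose out of reach is approached as far as the arm can. A call is refused whole if a number of a shift passes 0.0625 or a number of a turn 0.188, either way. A call with a gripper value outside its range is refused whole. "hand" is the opening, from -1 (shut) to 1 (fully open), set as the call begins (left out, the last holds). The fingers move at their own pace and stop on an object; "squeeze" is the grip in N (left out, the last holds). Time passes only in rows, so rows that do not move let the fingers close. It gives the time, the measured TCP pose, the force, the opening and the grip force at its end, in the units of the state.
- manip.get_state(): the state, without advancing time (a new reading comes with each control period).
- manip.read_camera(name): name is "side" or "top"; returns the picture (480x640x3 uint8, red, green, blue); there is no depth.
- manip.camera_model(name): a dict with "fov_y" (degrees; the focal length in pixels is half the picture's height over the tangent of half this angle, whatever the lens; pixels are square), "cx", "cy" (the principal point, pixels), "T" (4x4, takes a point from camera to world coordinates). Camera axes: x right, y up, looking along -z (the intrinsics and any distortion apply to the point x, -y, -z); pixel columns grow to the right and rows downward; lengths in mm; the calibration is good to about 2 mm. A picture is of the moment at which its call begins. camera_model takes no time and is no camera call.
- manip.finish_job(): hands the job in; it is judged then, once.
The state is a dict: "time_s": time; "joint_pos": joint angles; "joint_vel": joint speeds; "joint_torque": joint torques, N m; "position": TCP position; "ee_rot": TCP orientation; "contact_force": force on the tool from outside, world axes, zero at the start; "moment": the same for the moment, N m; "finger_gap": opening from 0.0 (shut) to 1.0 (fully open); "grip_force": force on a finger pad.
Only numpy, scipy, OpenCV 4.12 (cv2) and the standard library are available. Lean on these libraries where they do the work, as an engineer would, in place of code of your own. Each camera call takes 0.05 s, during which the arm holds its last target. There are 200 camera calls.

## Working session

There is one attempt and no reset: what is moved stays moved. The work goes in short steps, Python scripts to look and compute and a tool call to move; the robot and the scene stay as the last step left them, time stands still between calls to the robot, and variables do not carry over. Pictures are saved under pics/ and viewed, at most 10 in all, crops included, and the job is handed in when it is done.

Besides the shell and the picture viewer there is one more tool, called after ">>>" by a JSON object that holds its "op" and its "data". step_arm: Moves the arm, as the interface text tells. Its arguments: {"type":"object","properties":{"increments":{"type":"array","items":{"type":"array","items":{"type":"number"}}},"hand":{"type":"number"},"squeeze":{"type":"number"}},"required":["increments"]}

```bash
mkdir -p pics
cat > h.py <<'E'
import numpy as np,cv2
from plant import manip
def snap(n,f):
    im=manip.read_camera(n); cv2.imwrite('pics/'+f,cv2.cvtColor(im,cv2.COLOR_RGB2BGR)); return im
def px2w(n,uv,z):
    m=manip.camera_model(n);T=np.array(m['T']);f=240/np.tan(np.radians(m['fov_y'])/2)
    out=[]
    for u,v in uv:
        d=T[:3,:3]@np.array([(u-m['cx'])/f,-(v-m['cy'])/f,-1]);o=T[:3,3]
        out.append((o+d*(z-o[2])/d[2])[:2])
    return np.array(out)
E
python3 - <<'E'
from h import *
snap('top','t1.png');snap('side','s1.png')
for n in('top','side'):
    m=manip.camera_model(n);print({k:np.round(v,3) if k!='T' else np.round(v,3).tolist() for k,v in m.items() if not isinstance(v,str)})
s=manip.get_state();print(s['time_s'],s['ee_rot'],s['position'])
E
```

```text
{'fov_y': np.float64(54.655), 'cx': np.float64(314.428), 'cy': np.float64(248.015), 'T': [[0.01, 0.996, -0.09, 492.663], [-1.0, 0.012, 0.025, 16.952], [0.026, 0.089, 0.996, 1369.462], [0.0, 0.0, 0.0, 1.0]]}
{'fov_y': np.float64(45.318), 'cx': np.float64(325.772), 'cy': np.float64(246.409), 'T': [[-0.965, 0.171, -0.201, 273.471], [-0.264, -0.651, 0.711, 1136.285], [-0.009, 0.739, 0.673, 1149.807], [0.0, 0.0, 0.0, 1.0]]}
0.1 [-5.10973579e-04  9.85939541e-01  1.67101648e-01 -1.72131344e-05] [ 189.40562644 -542.68902978  230.77643946]
```

View pics/t1.png

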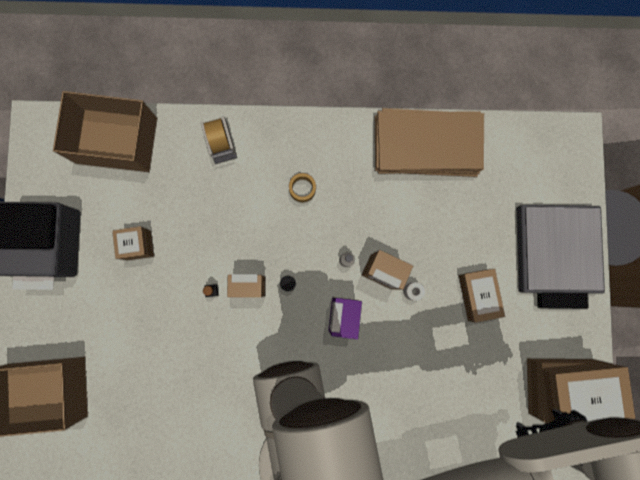

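View pics/s1.png

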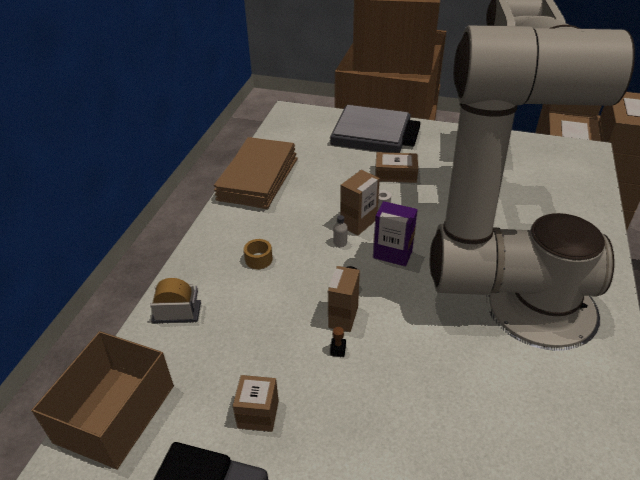

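Top view candidates:
- **Big carton:** brown at (388,270), between the bottle (347,258) and the label roll (414,291). I choose this one.
- **Purple look-alike:** (345,318), to be left alone.
- **Small carton:** brown at (245,286), between the stamp (210,291) and the ink jar (288,283). Its white strip is on the far side.
- **Cube carton:** (130,242).
- **Flat carton:** (483,295).

I'll check the choice in a close crop.

Run:
```python
from h import *
im=cv2.imread('pics/t1.png');c=im[235:350,195:435]
cv2.imwrite('pics/c1.png',cv2.resize(c,None,fx=3.33333,fy=3.33333,interpolation=cv2.INTER_CUBIC))
```

```text
(no output)
```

View pics/c1.png

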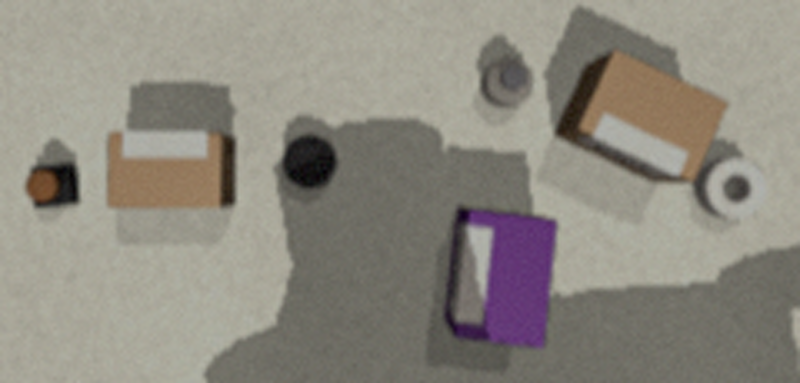

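The crop shows the big carton's white strip on its near edge, from (600,120) to (685,165) in crop pixels. The small carton's strip is on the far edge, from (125,143) to (207,143). The purple look-alike stands in front, at (500,280). Next I'll compute the poses.

Run:
```python
from h import *
def P(l,z): return px2w('top',np.array(l)/3.33333+[195,235],z)
for n,l,z in [('big',[(612,52),(727,103),(692,182),(580,130)],160),('small',[(108,132),(222,132),(222,207),(108,207)],140),('purple',[(460,210),(556,222),(545,347),(465,335)],160),('bottle',[(512,77)],100),('roll',[(736,188)],55),('stamp',[(43,185)],82),('jar',[(308,162)],60)]:
    p=P(l,z);print(n,np.round(p).tolist(),np.round(p.mean(0)))
    if len(l)==4:
        print([round(float(np.linalg.norm(p[i]-p[i-1]))) for i in range(4)]); e=p[0]+p[3]-p[1]-p[2]; w=p[0]+p[1]-p[2]-p[3]
        print('yaw from width edge(left dir-90)',np.arctan2(e[1],e[0])-np.pi/2,'depth dir',np.arctan2(w[1],w[0]))
s=manip.get_state();from scipy.spatial.transform import Rotation as R
print(R.from_quat(np.roll(s['ee_rot'],-1)).as_matrix().round(3))
```

```text
big [[597.0, -181.0], [558.0, -272.0], [495.0, -244.0], [535.0, -156.0]] [ 546. -213.]
[67, 99, 68, 96]
yaw from width edge(left dir-90) -0.41555325050727787 depth dir -0.40712095115946667
small [[530.0, 215.0], [531.0, 125.0], [472.0, 124.0], [471.0, 214.0]] [501. 170.]
[59, 90, 59, 89]
yaw from width edge(left dir-90) 0.010409568693172 depth dir 0.023585029920107886
purple [[472.0, -62.0], [463.0, -137.0], [367.0, -129.0], [376.0, -67.0]] [420. -99.]
[96, 75, 96, 63]
yaw from width edge(left dir-90) -0.1252945397651728 depth dir -0.020408287839089316
bottle [[580.0, -108.0]] [ 580. -108.]
roll [[491.0, -304.0]] [ 491. -304.]
stamp [[488.0, 277.0]] [488. 277.]
jar [[509.0, 60.0]] [509.  60.]
[[ 0.944  0.33  -0.   ]
 [ 0.33  -0.944  0.001]
 [ 0.    -0.001 -1.   ]]
```

>>> {"op": "step_arm", "data": {"increments": [[0,0,0,0.187],[0,0,0,0.187],[0,0,0,0.187],[0,0,0,0.187],[0,0,0,0]], "hand": -1}}

```text
time_s: 0.72
position: [189.4, -542.8, 231.0]
ee_rot: [-0.0, 0.979, -0.204, -0.0]
contact_force: [-1.1, -0.2, 0.0]
finger_gap: -0.001
grip_force: 0.0
```

>>> {"op": "step_arm", "data": {"increments": [[0.01,-0.04,0,0],[0.01,-0.04,0,0],[0.01,-0.04,0,0],[0.01,-0.04,0,0],[0.01,-0.04,0,0],[0.01,-0.04,0,0],[0.01,-0.04,0,0],[0.01,-0.04,0,0],[0.01,-0.04,0,0],[0.01,-0.04,0,0],[0.01,-0.04,0,0],[0,0,0,0]]}}

```text
time_s: 2.22
position: [467.5, -181.9, 231.1]
ee_rot: [-0.0, 0.98, -0.201, -0.0]
contact_force: [-0.7, -0.4, -0.2]
finger_gap: 0.0
grip_force: 0.0
```

```bash
cat >> h.py <<'E'
from scipy.spatial.transform import Rotation as R
def rel(x,y,z):
    s=manip.get_state();M=R.from_quat(np.roll(s['ee_rot'],-1)).as_matrix()
    print(s['time_s'],np.round(s['position'],1),'toolx yaw',np.arctan2(M[1,0],M[0,0]).round(3),'to go (tool)',np.round(M.T@(np.array([x,y,z])-s['position']),1),np.round(s['contact_force'],1))
E
python3 -c "
from h import *
rel(473,-181,137);snap('side','s2.png')"
```

```text
2.225 [ 467.5 -181.9  231.1] toolx yaw -0.404 to go (tool) [ 4.7 -2.9 94.1] [-0.7 -0.4 -0.2]
```

View pics/s2.png

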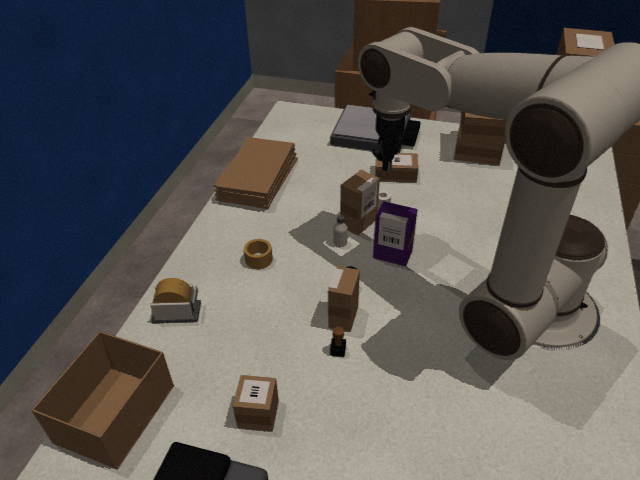

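The view shows the shut gripper at (388,165), hanging above the gap between the big carton at (360,200) and the purple box at (395,232). Now I lower it and approach.

>>> {"op": "step_arm", "data": {"increments": [[0.002,0,0.02,0],[0,0,0.02,0],[0,0,0.02,0],[0,0,0.02,0],[0,0,0.014,0],[0,0,0,0]]}}

```text
time_s: 3.02
position: [467.8, -184.9, 136.6]
ee_rot: [-0.0, 0.979, -0.204, -0.001]
contact_force: [-0.6, 0.5, 0.6]
finger_gap: 0.0
grip_force: 0.0
```

>>> {"op": "step_arm", "data": {"increments": [[0.008,0,0,0],[0.008,0,0,0],[0.008,0,0,0],[0.008,0,0,0],[0.005,0,0,0],[0.005,0,0,0],[0.005,0,0,0],[0.005,0,0,0]]}}

```text
time_s: 4.03
position: [516.2, -205.5, 137.3]
ee_rot: [-0.0, 0.979, -0.205, -0.0]
contact_force: [-1.1, 0.0, 0.9]
finger_gap: 0.003
grip_force: 0.6
```

>>> {"op": "step_arm", "data": {"increments": [[0.008,0,0,0],[0.008,0,0,0],[0.008,0,0,0],[0.008,0,0,0],[0.008,0,0,0]]}}

```text
time_s: 4.65
position: [553.2, -221.7, 137.2]
ee_rot: [-0.0, 0.979, -0.205, -0.0]
contact_force: [-1.2, 0.6, -0.3]
finger_gap: -0.001
grip_force: 0.0
```

Run:
```python
from h import *
im=snap('side','s3.png');rel(585,-236,137)
cv2.imwrite('pics/c3.png',cv2.resize(cv2.imread('pics/s3.png')[60:300,280:480],None,fx=2.5,fy=2.5))
```

```text
4.7 [ 553.7 -222.   137.1] toolx yaw -0.412 to go (tool) [34.3  0.3  0.2] [-0.7  0.4 -1.2]
```

View pics/c3.png

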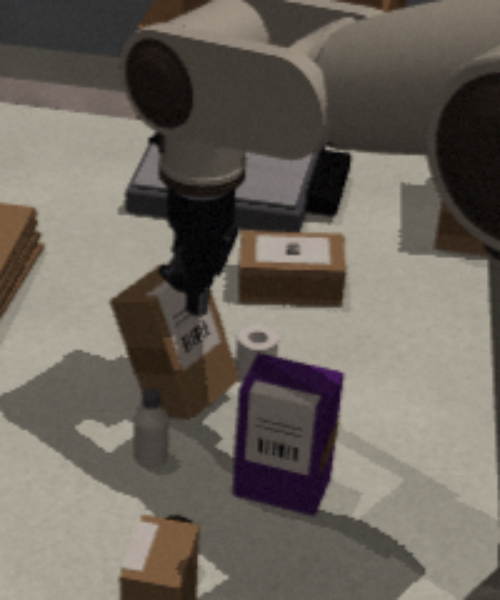

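The carton is tipping cleanly: its leaning top is at crop (150,285) with the fingertip on the label at (198,300). The neighbours are untouched, so I push on past the tipping point.

>>> {"op": "step_arm", "data": {"increments": [[0.008,0,0,0],[0.008,0,0,0],[0.008,0,0,0],[0.008,0,0,0],[0.008,0,0,0],[0,0,0,0],[-0.01,0,0,0],[-0.01,0,0,0],[-0.02,0,-0.03,0],[0,0,-0.04,0],[0,0,-0.03,0],[0,0,0,0]]}}

```text
time_s: 6.2
position: [552.6, -221.5, 240.0]
ee_rot: [0.001, 0.979, -0.205, 0.002]
contact_force: [-0.5, -0.3, 0.1]
finger_gap: 0.0
grip_force: 0.0
```

Run:
```python
from h import *
im=snap('side','s4.png');rel(577,172,230)
```

```text
6.25 [ 552.3 -221.3  238.2] toolx yaw -0.412 to go (tool) [-134.9 -370.2    7.9] [-0.3  0.3  0.2]
```

View pics/s4.png

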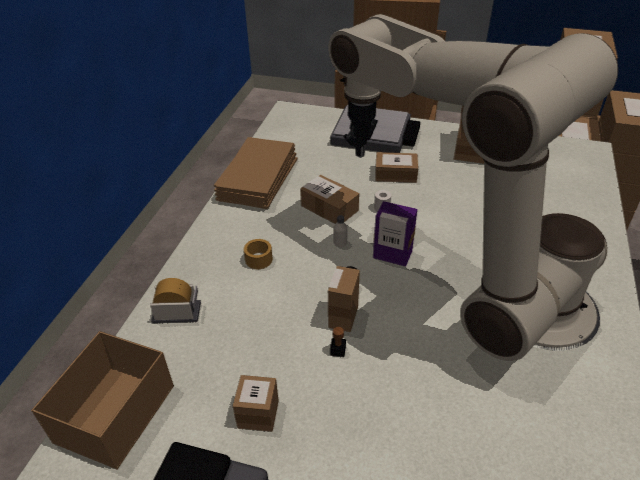

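The big carton lies label up at (330,198), with the bottle (341,233) and the roll (383,200) still standing. On to the far side of the small carton.

>>> {"op": "step_arm", "data": {"increments": [[0,0,0,-0.143],[0,0,0,-0.143],[0,0,0,-0.143],[0,0,0,0]]}}

```text
time_s: 6.75
position: [552.1, -221.1, 236.2]
ee_rot: [-0.0, 1.0, 0.008, -0.001]
contact_force: [-0.1, -0.9, -0.3]
finger_gap: -0.002
grip_force: 0.0
```

>>> {"op": "step_arm", "data": {"increments": [[0.004,-0.04,0,0],[0.004,-0.04,0,0],[0.004,-0.04,0,0],[0.004,-0.04,0,0],[0.004,-0.04,0,0],[0.004,-0.04,0,0],[0.004,-0.04,0,0],[0.004,-0.04,0,0],[0,-0.04,0,0],[0,-0.032,0,0],[0,0,0,0]]}}

```text
time_s: 8.12
position: [577.4, 172.8, 236.5]
ee_rot: [-0.0, 1.0, 0.008, -0.001]
contact_force: [0.2, -1.0, -0.4]
finger_gap: 0.001
grip_force: 0.0
```

Run:
```python
from h import *
rel(577,172,118)
```

```text
8.125 [577.4 172.8 236.5] toolx yaw 0.016 to go (tool) [ -0.3   0.9 118.5] [ 0.2 -1.  -0.4]
```

>>> {"op": "step_arm", "data": {"increments": [[0,0.001,0.025,0],[0,0,0.025,0],[0,0,0.025,0],[0,0,0.025,0],[0,0,0.018,0],[0,0,0,0]]}}

```text
time_s: 8.88
position: [577.4, 169.5, 118.1]
ee_rot: [0.0, 1.0, 0.008, -0.001]
contact_force: [0.5, -0.5, 0.2]
finger_gap: 0.003
grip_force: 0.0
```

>>> {"op": "step_arm", "data": {"increments": [[-0.008,0,0,0],[-0.008,0,0,0],[-0.008,0,0,0],[-0.008,0,0,0],[-0.008,0,0,0],[-0.008,0,0,0],[-0.008,0,0,0],[-0.008,0,0,0],[-0.008,0,0,0]]}}

```text
time_s: 10.0
position: [505.5, 168.8, 119.3]
ee_rot: [-0.0, 1.0, 0.008, -0.0]
contact_force: [-0.5, 0.0, -0.1]
finger_gap: 0.001
grip_force: 0.1
```

Run:
```python
from h import *
im=snap('side','s5.png');rel(455,171,118)
cv2.imwrite('pics/c5.png',cv2.resize(cv2.imread('pics/s5.png')[160:400,250:450],None,fx=2.5,fy=2.5))
```

```text
10.05 [504.8 168.9 119.3] toolx yaw 0.017 to go (tool) [-49.7  -3.    1.3] [1.5 1.4 0.8]
```

View pics/c5.png

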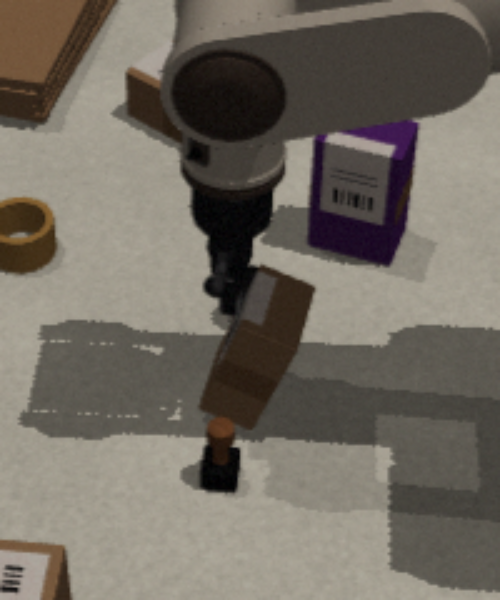

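The small carton leans toward the robot, its top at crop (275,290), and the stamp at (220,455) is untouched. I push it over and retract.

>>> {"op": "step_arm", "data": {"increments": [[-0.008,0,0,0],[-0.008,0,0,0],[-0.008,0,0,0],[-0.008,0,0,0],[-0.008,0,0,0],[0,0,0,0],[0.01,0,0,0],[0.01,0,0,0],[0.02,0,-0.03,0],[0,0,-0.04,0],[0,0,-0.05,0],[0,0,0,0]]}}

```text
time_s: 11.55
position: [508.1, 169.0, 242.9]
ee_rot: [-0.001, 1.0, 0.008, 0.003]
contact_force: [-0.4, 0.3, -1.0]
finger_gap: 0.0
grip_force: 0.0
```

>>> {"op": "step_arm", "data": {"increments": [[0,0,0,0],[0,0,0,0],[0,0,0,0],[0,0,0,0]]}}

```text
time_s: 12.05
position: [506.0, 168.8, 238.9]
ee_rot: [0.0, 1.0, 0.008, -0.0]
contact_force: [0.2, 0.3, -0.9]
finger_gap: -0.003
grip_force: 0.0
```

Run:
```python
from h import *
im=snap('side','s6.png');rel(455,171,118)
```

```text
12.1 [506.  168.8 239.1] toolx yaw 0.017 to go (tool) [-50.9  -3.  121.1] [ 0.   0.8 -0.2]
```

View pics/s6.png

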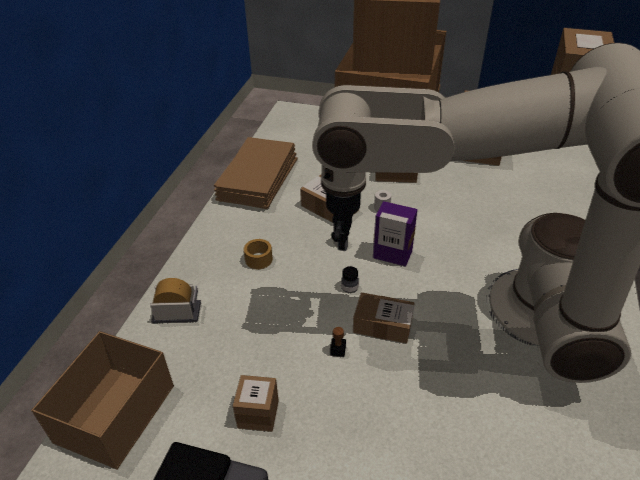

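Both cartons lie label up, the small one at (385,317) and the big one at (325,200) partly behind the gripper. All the neighbours in view are upright and the arm is clear, so I hand in.

```bash
python3 -c "
from plant import manip
print(manip.finish_job())"
```

```text
the job is handed in; nothing more can be done
None
```

Both cartons were pushed over and lie label up, the bystanders visible in the last picture still stand in place, and the job was handed in at about 12 s; no verdict came back.

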